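Clamp a gold package in the over-centre work holder

ROBOT

A 6-joint arm with a two-finger parallel gripper is mounted at the origin on the work surface; the furniture and walls round the work are solid. World frame = base frame: x ahead of the robot, y to its left, z up, the work surface at z = 0. Lengths are in m, angles in rad, forces in N, time in s.
With the tool pointing down it reaches from about 0.3 to 0.825 m from the base axis. Payload 5.4 kg.
Tool frame: the origin (TCP) lies at the very end of the fingers, on their centre line; the grasp point (between the pads) lies 19 mm behind it; z points along the fingers, x is the direction in which the jaws open and shut, and the axes are right-handed (so a half turn about z gives the same grasp; the last joint's range is limited). The gripper opens to 92 mm and grips with 3 to 60 N. Pads are 20 mm wide; open, the fingers measure 128 mm over their backs; the gripper's body (75 mm by 189 mm) begins 69 mm behind the grasp point.
Start: joints at [-1.433, 0.158, 1.597, -0, 1.386, -0.21], TCP at [0.196, -0.541, 0.215] pointing down, gripper open.
Joint ranges: [-2.91, 2.91], [-0.94, 2.29], [0.18, 2.7], [-1.29, 4.43], [0.17, 2.64], [-3, 3]. Speed limits (rad/s): [2.57, 2.57, 3.14, 3.14, 3.14, 3.14].

INTERFACE

Orientations are given as a 3x3 rotation matrix whose columns are the frame's x, y, z axes.
In Python, from rig import robot, viewer, finder gives the robot as it stands.
- The arm moves only by the tool send_rows, never from a script. Its argument "deltas" is a list of rows, each a list of 7 numbers: the shift along the tool's x, y, z in m, then the turn, a rotation vector about the tool's x, y, z in rad, then the finger opening in m, from 0 to 0.0919. In form: [[dx, dy, dz, ax, ay, az, jaw], ...]. A call has 1 to 10 rows; each row shifts and turns the commanded pose from where the row before left it, along the tool's axes as they then stand; what a row does not reach is not made up. A row lasts 1/10 s, in which the tool goes at most 50 mm and 8.59 degrees, less where a joint would pass 70% of its speed; a pose out of reach is approached as far as the arm can. A call with a gripper value outside its range is refused whole. The fingers move at their own pace and stop on an object; the grip force is fixed at half the most. Time passes only in rows, so rows that do not move let the fingers close. It gives the time, the measured TCP pose, the force and the opening at its end, in the units of the state.
- robot.observe(): the state, without advancing time (a new reading comes with each control period).
- viewer.snapshot(name): name is "side" or "top"; returns the picture (384x512x3 uint8, red, green, blue); there is no depth.
- viewer.camera_params(name): a dict with "K" (3x3 intrinsics, pixels), "position" and "rotation" of the camera in the world. Camera axes: x right, y up, looking along -z (the intrinsics and any distortion apply to the point x, -y, -z); pixel columns grow to the right and rows downward; lengths in m; the calibration is good to about 2 mm. A picture is of the moment at which its call begins. camera_params takes no time and is no camera call.
- robot.job_done(): hands the job in, once; it reports no verdict.
Trained networks look in the newest picture that a camera, given by its name, has taken for a name from the list of things; names that differ only in an ending like _2 or _b are one class to them, and where a whole thing is asked for, a point or a joint stands for the part that bears it (a point fixed in the world has none). Each returns a list of dicts, best first, with "conf" (0 to 1); they miss things now and then, are a little off and sometimes report something else, mostly with a low value. They report only what shows in the picture. A call takes as long as a camera call.
- finder.outline_of(camera, query): "mask" (384x512 bool, what is visible of it) and "position" ([row, column] in pixels, amid what is visible of it).
The state is a dict: "clock": time; "joint_pos": joint angles; "joint_velocities": joint speeds; "effort": joint torques, N m; "tool_pos": TCP position; "ee_rot": TCP orientation; "contact_force": force on the tool from outside, world axes, zero at the start; "wrist_torque": the same for the moment, N m; "gripper_width": finger opening in m.
Only numpy, scipy, OpenCV 4.12 (cv2) and the standard library are available. Lean on these libraries where they do the work, as an engineer would, in place of code of your own. Each camera call takes 0.05 s, during which the arm holds its last target.

TASK

Take the single gold package that lies alone in the otherwise empty tray and lay it flat in the nest of the small pale metal work holder, lengthways between the spring jaw and the lever's roller (either way round). Then swing the red-knobbed clamp lever round until it snaps past centre against its stop and the package is clamped, and let go.

Things in the scene. Friction and masses are not known exactly. Their poses are not given: they have to be found in the camera images.
- package_mid (a point): Centre (half-way up) of the loose gold package, 29 (x) x 48 (y) x 16 (z) mm, about 28 g, flat in a pale tray (floor 2 mm, rim 26 mm high). A 29x48 mm flange, 2.4 mm thick, is its bottom; the body above is 24 mm wide along x and 41 mm along y and can be gripped across x. This point is 8 mm above the underside; z up.
- nest_floor (a point): Where the middle of the package's underside goes: on the nest floor, 22 mm above the bench. x: along the package's length, to the spring jaw; y: square to it; z up. Low side guides (3 mm, open in the middle) leave the 29 mm flange 1.9 mm each side; laid here, 3 mm remain to the jaw (31 mm high); no stop at -x. Clamping slides the package about 7 mm to +x.
- lever_pivot (a point): Axis of the clamp lever (vertical), 37.5 mm from nest_floor along its -x; this point is 32.5 mm above the bench. Axes as nest_floor's.
- lever_knob (a point): Middle of the upright red knob at the lever's end: 15 mm diameter, 34 mm tall, from 36 to 70 mm above the bench, 82 mm from the pivot. The lever plate (6 mm) lies under it. Nothing stands beside it.
- lever (a joint): Lever angle, rad: 0 locked at its stop, knob then on nest_floor's +y side of the pivot; grows anticlockwise from above; starts at 1.6 to 1.95, knob then on the -x side. Its roller meets the package at about 1.4, the jaw spring resists from 1.15 (under 2 N at the knob). Dead centre is 0.3: let go before it, the lever springs open again; beyond it, it snaps to 0 and stays.
- jaw (a joint): Spring jaw at the far end of the nest, m: 0 at rest, grows as the package is pushed against it; about 0.0035 when clamped (about 13 N).

How it is judged:
By the outcome, as a careful person would: the job done as asked, in the order asked, and still so for the second after the job is handed in, with the robot touching nothing.
It also fails if it takes over 45 s, if anything falls off the work surface, if the arm or the gripper's body presses on something with over 40 N, if the wrist force passes 120 N, or if a joint passes its speed limit or range.

## Working session

There is one attempt and no reset: what is moved stays moved. The work goes in short steps, Python scripts to look and compute and a tool call to move; the robot and the scene stay as the last step left them, time stands still between calls to the robot, and variables do not carry over. Pictures are saved under pics/ and viewed, and the job is handed in when it is done.

Besides the shell and the picture viewer there is one more tool, called after "Request:" in YAML: its name, and indented under it one key for each argument. send_rows: Moves the arm, as the interface text tells. Its arguments: {"type":"object","properties":{"deltas":{"type":"array"}},"required":["deltas"]}

```bash
ls; mkdir -p pics; python3 - <<'E'
from rig import robot, viewer, finder
import cv2,numpy as np
np.set_printoptions(precision=4,suppress=True)
print(robot.observe())
for c in("side","top"):
    im=viewer.snapshot(c); cv2.imwrite(f"pics/{c}0.png",im[:,:,::-1])
    print(c,viewer.camera_params(c))
    for q in ["package_mid","nest_floor","lever_pivot","lever_knob","lever","jaw"]:
        try:
            for r in finder.outline_of(c,q)[:3]:
                print(c,q,round(r["conf"],2),r["position"],r["mask"].sum())
        except Exception as e: print(c,q,e)
E
```

```text
pics
{'clock': 0.0, 'joint_pos': array([-1.4331,  0.1591,  1.5983, -0.    ,  1.3862, -0.2101]), 'joint_velocities': array([-0.0002,  0.0007, -0.0016,  0.0018,  0.0012, -0.0005]), 'effort': array([ -0.0014, -38.5573, -32.2108,   0.07  ,   0.0376,  -0.0001]), 'tool_pos': array([ 0.1959, -0.5399,  0.2136]), 'ee_rot': array([[ 0.3409, -0.9401, -0.0003],
       [-0.9401, -0.3409,  0.0019],
       [-0.0019, -0.0004, -1.    ]]), 'contact_force': array([ 0.3726, -0.5485, -0.9431]), 'wrist_torque': array([-0.0292, -0.0198, -0.0445]), 'gripper_width': 0.09226655241333533}
side {'K': array([[475.1239,   0.    , 262.7379],
       [  0.    , 475.1239, 188.8115],
       [  0.    ,   0.    ,   1.    ]]), 'position': array([0.1632, 0.9317, 0.4575]), 'rotation': array([[-0.9142,  0.1619, -0.3715],
       [-0.4046, -0.4163,  0.8142],
       [-0.0228,  0.8947,  0.4461]])}
side nest_floor 0.61 [246.9, 232.5] 2931
side lever_pivot 0.84 [248.0, 231.3] 2700
side lever_knob 0.6 [216.7, 267.0] 506
side lever 0.7 [221.4, 269.1] 473
side jaw 0.59 [245.5, 210.8] 143
top {'K': array([[430.0034,   0.    , 248.0364],
       [  0.    , 430.0034, 192.4592],
       [  0.    ,   0.    ,   1.    ]]), 'position': array([0.3616, 0.2202, 0.9159]), 'rotation': array([[-0.0065,  0.9903, -0.1388],
       [-0.9994, -0.0109, -0.0314],
       [-0.0326,  0.1385,  0.9898]])}
top package_mid 0.81 [224.8, 325.8] 304
top nest_floor 0.8 [192.9, 208.0] 2450
top lever_pivot 0.75 [192.2, 208.0] 2427
top lever_knob 0.93 [206.1, 235.0] 397
top lever 0.79 [204.5, 232.6] 323
top jaw 0.69 [205.2, 232.9] 357
top jaw 0.62 [175.6, 196.3] 97
```

```bash
python3 - <<'E'
import cv2
a=cv2.imread("pics/top0.png"); cv2.imwrite("pics/top0z.png",cv2.resize(a[130:280,150:350],None,fx=4,fy=4,interpolation=cv2.INTER_CUBIC))
a=cv2.imread("pics/side0.png"); cv2.imwrite("pics/side0z.png",cv2.resize(a[170:290,150:350],None,fx=4,fy=4,interpolation=cv2.INTER_CUBIC))
E
```

```text
(no output)
```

View pics/top0.png

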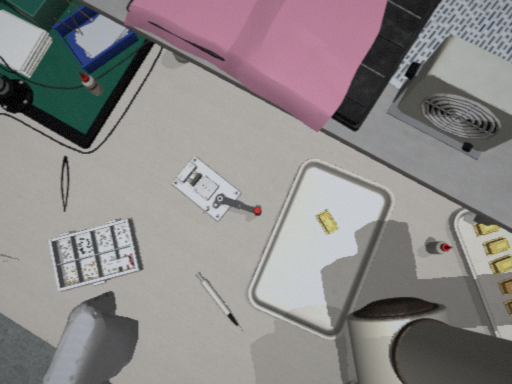

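View pics/side0.png

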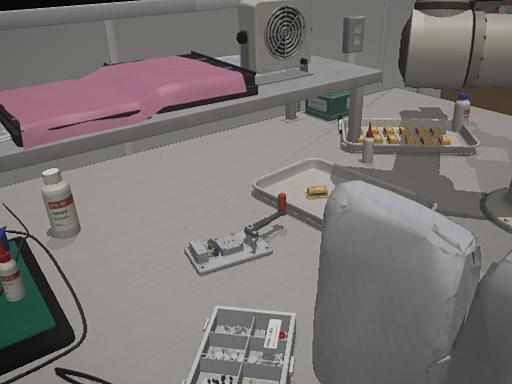

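```bash
sleep 1
```

```text
(no output)
```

View pics/top0z.png

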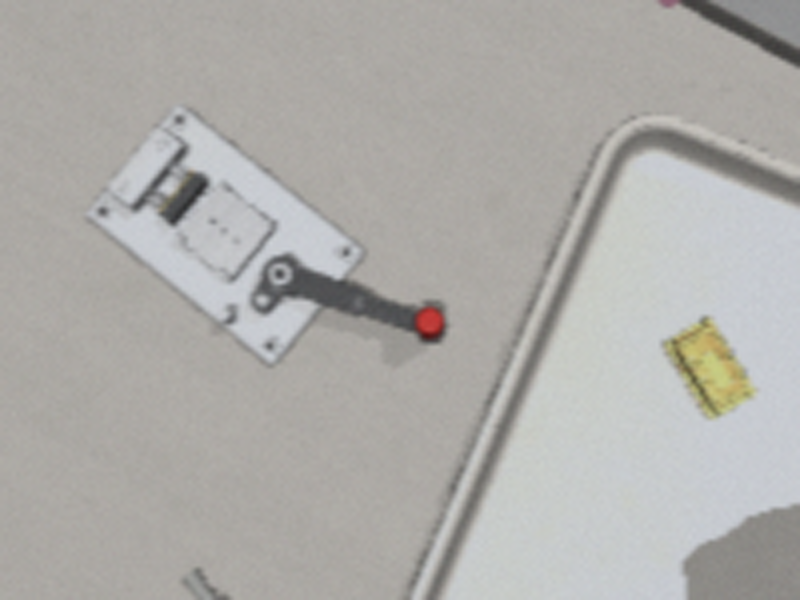

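View pics/side0z.png

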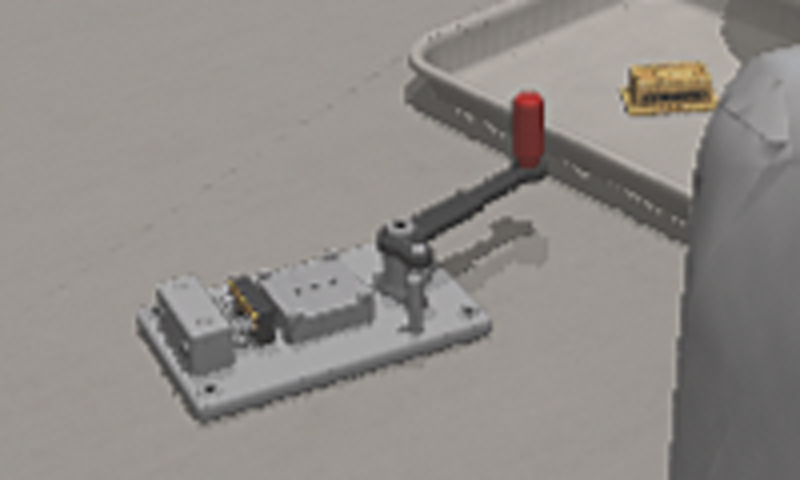

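```bash
cat > h.py <<'E'
from rig import robot, viewer, finder
import cv2,numpy as np
np.set_printoptions(precision=4,suppress=True)
F=np.diag([1,-1,-1.])
def P(c):
    p=viewer.camera_params(c);R=F@p["rotation"].T
    return p["K"],R,p["position"]
def proj(c,X):
    K,R,t=P(c);X=np.atleast_2d(X);q=(X-t)@R.T@K.T
    return q[:,:2]/q[:,2:]
def back(c,uv,z):
    K,R,t=P(c);uv=np.atleast_2d(uv)
    d=np.c_[uv,np.ones(len(uv))]@np.linalg.inv(K).T@R
    return t+d*((z-t[2])/d[:,2])[:,None]
def rect(c,im,z,cx,cy,half=.07,s=.00025,yaw=0):
    n=int(2*half/s);g=(np.arange(n)+.5)*s-half
    A,B=np.meshgrid(g,-g) # image right = local x, up = local y
    co,si=np.cos(yaw),np.sin(yaw)
    X=np.c_[(cx+co*A-si*B).ravel(),(cy+si*A+co*B).ravel(),np.full(n*n,z)]
    uv=proj(c,X).reshape(n,n,2).astype(np.float32)
    return cv2.remap(im,uv[...,0],uv[...,1],cv2.INTER_CUBIC)
E
python3 - <<'E'
from h import *
z=lambda x,y:(150+(x+.5)/4-.5,130+(y+.5)/4-.5)
print("pivot",back("top",z(280,273),.038),"knob",back("top",z(430,322),.07),"nest",back("top",z(227,232),.022),"jaw",back("top",z(185,197),.031))
print("knob side net",)
im=cv2.imread("pics/top0.png")
pk=back("top",(325.8,224.8),.012)[0];print(pk)
m=((im[...,2].astype(int)-im[...,0])>50)
r=m[200:250,300:350];ys,xs=np.nonzero(r);print(len(xs))
rect_=cv2.minAreaRect(np.c_[xs+300,ys+200].astype(np.float32));print(rect_)
nf=back("top",z(227,232),.022)[0]
pv=back("top",z(280,273),.038)[0]
d=nf-pv;yaw=np.arctan2(d[1],d[0]);print("yaw",yaw,np.hypot(*d[:2]))
cv2.imwrite("pics/rt.png",rect("top",im,.022,nf[0],nf[1],yaw=yaw))
cv2.imwrite("pics/rp.png",rect("top",im,.012,pk[0],pk[1],half=.04,s=.00015))
s=cv2.imread("pics/side0.png")
cv2.imwrite("pics/rs.png",rect("side",s,.022,nf[0],nf[1],yaw=yaw))
E
```

```text
pivot [[0.4741 0.3068 0.038 ]] knob [[0.4448 0.2293 0.07  ]] nest [[0.4982 0.3364 0.022 ]] jaw [[0.5157 0.3575 0.031 ]]
knob side net
[0.4183 0.0867 0.012 ]
234
((327.01470947265625, 221.691162109375), (21.43732452392578, 12.347898483276367), 59.03623962402344)
yaw 0.8876448760218093 0.038259918086311795
```

```bash
sleep 1
```

```text
(no output)
```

View pics/rt.png

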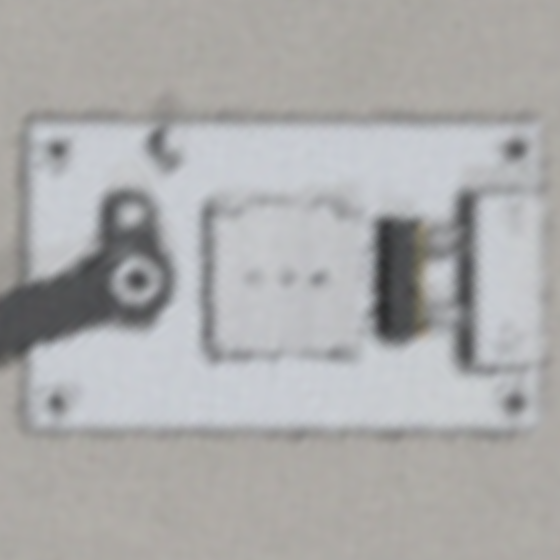

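View pics/rp.png

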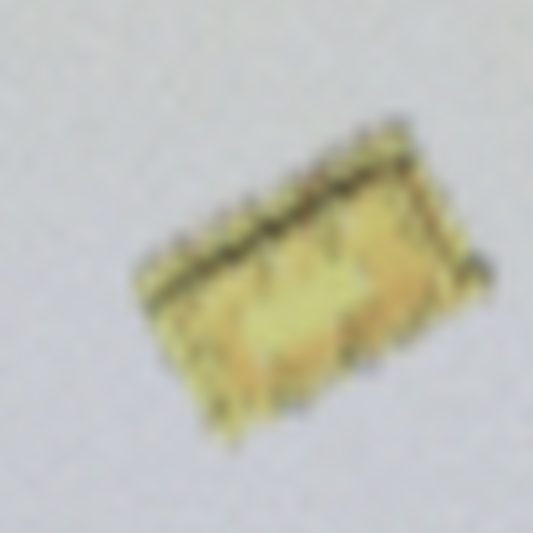

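View pics/rs.png

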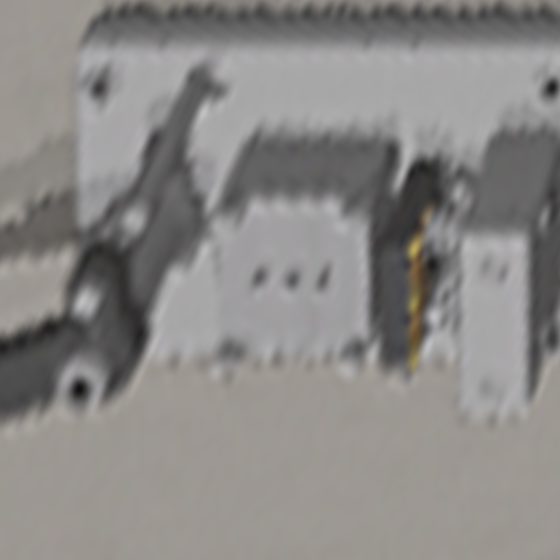

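```bash
cat >> h.py <<'E'
def tri(uv1,uv2,c1="top",c2="side"):
    o=[];D=[]
    for c,uv in((c1,uv1),(c2,uv2)):
        t=P(c)[2];d=back(c,uv,0.)[0]-t;D.append(d/np.linalg.norm(d));o.append(t)
    A=np.c_[D[0],-D[1]];s=np.linalg.lstsq(A,o[1]-o[0],rcond=None)[0]
    a=o[0]+s[0]*D[0];b=o[1]+s[1]*D[1];return (a+b)/2,b-a
def r2w(px,py,cx,cy,z,yaw,half=.07,s=.00025):
    A=(px+.5)*s-half;B=half-(py+.5)*s
    co,si=np.cos(yaw),np.sin(yaw)
    return np.array([cx+co*A-si*B,cy+si*A+co*B,z])
E
python3 - <<'E'
from h import *
nf=(0.4982,0.3364);yaw=.8876
w=lambda x,y:r2w(x,y,*nf,.022,yaw)
Rl=np.array([[np.cos(yaw),np.sin(yaw)],[-np.sin(yaw),np.cos(yaw)]])
for n,a,b in [("holemid",(288,277),(291.5,278)),("hole-",(254,277),(260,278)),("hole+",(322,278),(324,278)),("pivot",(136,280),(80,387)),("roller",(130,213),(87,298)),("blockFL",(208,356),(216,355)),("scrTL",(57,150),(98,88)),("scrTR",(515,150),(552,87))]:
    X,e=tri(proj("top",w(*a))[0],proj("side",w(*b))[0])
    print(n,X,"err",e*1e3,"local",Rl@(X[:2]-nf)*1e3)
z=lambda x,y:(150+(x+.5)/4-.5,130+(y+.5)/4-.5)
zs=lambda x,y:(150+(x+.5)/4-.5,170+(y+.5)/4-.5)
print(tri(z(430,322),zs(528,98)))
print(tri(z(706,370),zs(672,75)))
for c in("top","side"):
    print(c,(proj(c,[[.5,.336,.022],[.501,.336,.022],[.5,.337,.022],[.5,.336,.023]])))
E
```

```text
holemid [0.4995 0.3386 0.0218] err [0.7916 0.3283 0.1651] local [2.558  0.4117]
hole- [0.4944 0.3322 0.0216] err [1.2861 0.5264 0.2558] local [-5.6596  0.2727]
hole+ [0.5048 0.345  0.0218] err [0.3909 0.1644 0.0855] local [10.8598  0.2671]
pivot [0.4739 0.307  0.0396] err [0.9839 0.3812 0.1632] local [-38.1663   0.2531]
roller [0.4608 0.3166 0.0361] err [1.2255 0.4655 0.1881] local [-38.9825  16.5457]
blockFL [0.5026 0.3109 0.0211] err [1.4651 0.5993 0.2902] local [-17.003  -19.5617]
scrTL [0.4393 0.3151 0.0102] err [0.7191 0.2584 0.0885] local [-53.6951  32.1756]
scrTR [0.5128 0.4052 0.0098] err [1.0019 0.4474 0.2579] local [62.6016 32.1255]
(array([0.4457, 0.2296, 0.069 ]), array([0.0016, 0.0006, 0.0002]))
(array([0.4238, 0.0869, 0.0183]), array([0.0006, 0.0002, 0.    ]))
top [[206.5835 186.7888]
 [206.5868 186.3206]
 [206.1115 186.7942]
 [206.5228 186.717 ]]
side [[229.079  240.2734]
 [228.5548 240.1541]
 [228.8056 240.5717]
 [229.0468 239.7732]]
```

```bash
cat >> h.py <<'E'
from scipy.optimize import minimize
def boxpts(x,y,z0,yaw):
    co,si=np.cos(yaw),np.sin(yaw);o=[]
    for L,W,za,zb in((48,29,0,2.4),(41,24,2.4,16)):
        for a in(-1,1):
            for b in(-1,1):
                for zz in(za,zb):
                    l=a*L/2e3;w=b*W/2e3
                    o.append([x+co*l-si*w,y+si*l+co*w,z0+zz/1e3])
    return np.array(o)
def sil(c,pts,x0,y0,w,h,S=8):
    uv=proj(c,pts);p=((uv-[x0,y0]+.5)*S*16).astype(np.int32)
    im=np.zeros((h*S,w*S),np.uint8)
    cv2.fillConvexPoly(im,cv2.convexHull(p),255,shift=4)
    return cv2.resize(im,(w,h),interpolation=cv2.INTER_AREA)/255.
E
python3 - <<'E'
from h import *
W={}
for c,(x0,y0,w,h) in {"top":(305,200,45,45),"side":(300,176,40,30)}.items():
    im=cv2.imread(f"pics/{c}0.png")[y0:y0+h,x0:x0+w].astype(float)
    s=(im[...,2]-im[...,0]);bg=np.median(s)
    # alpha from distance to background colour
    bgc=np.median(im.reshape(-1,3),axis=0) 
    a=np.clip((s-bg)/70,0,1)
    W[c]=(x0,y0,w,h,a)
    v=np.hstack([im/255,np.repeat(a[...,None],3,2)]);cv2.imwrite(f"pics/a_{c}.png",cv2.resize((v*255).astype(np.uint8),None,fx=8,fy=8,interpolation=cv2.INTER_NEAREST))
def cost(p,cs):
    pts=boxpts(p[0]/1e3,p[1]/1e3,.002,p[2]/20);return sum(((sil(c,pts,*W[c][:4])-W[c][4])**2).sum() for c in cs)
for cs in(("top",),("side",),("top","side")):
    best=min((minimize(cost,[422+dx,87+dy,.52*20],args=(cs,),method="Nelder-Mead",options=dict(initial_simplex=[[422+dx,87+dy,10.4],[427+dx,87+dy,10.4],[422+dx,92+dy,10.4],[422+dx,87+dy,12.4]])) for dx in(-3,3) for dy in(-3,3)),key=lambda r:r.fun)
    print(cs,best.x[:2],best.x[2]/20,best.fun)
x=best.x
for c in("top","side"):
    im=cv2.imread(f"pics/{c}0.png");x0,y0,w,h,_=W[c];S=12
    crop=cv2.resize(im[y0:y0+h,x0:x0+w],None,fx=S,fy=S,interpolation=cv2.INTER_CUBIC)
    uv=((proj(c,boxpts(x[0]/1e3,x[1]/1e3,.002,x[2]/20))-[x0,y0]+.5)*S).astype(int)
    for k in(0,8):
        for i in range(8):
            for j in(1,2,4):
                if not i&j: cv2.line(crop,tuple(map(int,uv[k+i])),tuple(map(int,uv[k+(i|j)])),(255,0,0) if k else (0,0,255),1)
    cv2.imwrite(f"pics/ov_{c}.png",crop)
E
```

```text
('top',) [425.6224  83.052 ] 0.5193356778107694 10.318484021059405
('side',) [426.2995  83.6468] 0.4062871586736341 59.53431474550605
('top', 'side') [425.9213  83.1841] 0.49809273574876 74.06389340049745
```

```bash
sleep 1
```

```text
(no output)
```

View pics/ov_top.png

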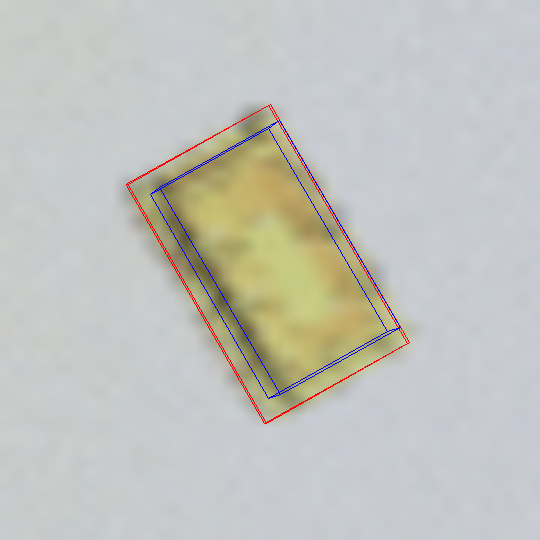

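View pics/ov_side.png

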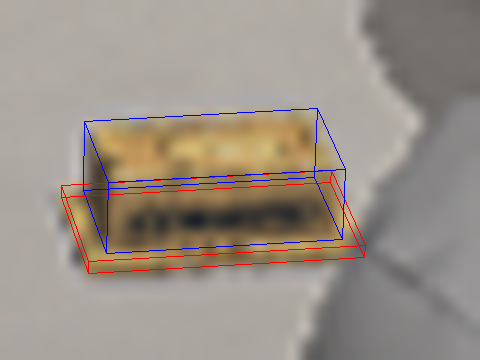

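Request:
send_rows:
  deltas:
    - [0,0,0,0,0,-0.085,0.09]
    - [0,0,0,0,0,-0.085,0.06]
    - [-0.0214,-0.02545,0,0,0,0,0.05]
    - [-0.0214,-0.02545,0,0,0,0,0.05]
    - [-0.0214,-0.02545,0,0,0,0,0.05]
    - [-0.0214,-0.02545,0,0,0,0,0.05]
    - [-0.0214,-0.02545,0,0,0,0,0.05]
    - [-0.0214,-0.02545,0,0,0,0,0.05]
    - [-0.0214,-0.02545,0,0,0,0,0.05]
    - [-0.0214,-0.02545,0,0,0,0,0.05]

```text
clock: 1.7
tool_pos: [0.2884, -0.2898, 0.2147]
ee_rot: [[0.495, -0.869, 0.0], [-0.869, -0.495, -0.0], [0.001, -0.0, -1.0]]
contact_force: [0.5, 0.3, 0.5]
gripper_width: 0.0497
```

Request:
send_rows:
  deltas:
    - [-0.0214,-0.02545,0,0,0,0,0.05]
    - [-0.0214,-0.02545,0,0,0,0,0.05]
    - [-0.0214,-0.02545,0,0,0,0,0.05]
    - [-0.0214,-0.02545,0,0,0,0,0.05]
    - [-0.0214,-0.02545,0,0,0,0,0.05]
    - [-0.0214,-0.02545,0,0,0,0,0.05]
    - [-0.0214,-0.02545,0,0,0,0,0.05]
    - [-0.0214,-0.02545,0,0,0,0,0.05]
    - [-0.0214,-0.02545,0,0,0,0,0.05]
    - [-0.0214,-0.02545,0,0,0,0,0.05]

```text
clock: 2.7
tool_pos: [0.4037, 0.0223, 0.2149]
ee_rot: [[0.495, -0.869, 0.001], [-0.869, -0.495, -0.0], [0.001, -0.001, -1.0]]
contact_force: [-0.1, -0.4, 0.5]
gripper_width: 0.0504
```

Request:
send_rows:
  deltas:
    - [-0.0214,-0.02545,0.0,0,0,0,0.05]
    - [-0.0214,-0.02545,0.02,0,0,0,0.05]
    - [0,0,0.03,0,0,0,0.05]
    - [0,0,0.03,0,0,0,0.05]
    - [0,0,0.02,0,0,0,0.05]
    - [0,0,0,0,0,0,0.05]
    - [0,0,0,0,0,0,0.05]

```text
clock: 3.4
tool_pos: [0.4266, 0.0832, 0.1152]
ee_rot: [[0.495, -0.869, 0.0], [-0.869, -0.495, -0.0], [0.0, -0.0, -1.0]]
contact_force: [1.2, -0.3, 0.3]
gripper_width: 0.0501
```

Request:
send_rows:
  deltas:
    - [0,0,0.03,0,0,0,0.05]
    - [0,0,0.03,0,0,0,0.05]
    - [0,0,0.015,0,0,0,0.05]
    - [0,0,0.0,0,0,0,0.05]

```text
clock: 3.8
tool_pos: [0.4259, 0.0832, 0.0392]
ee_rot: [[0.495, -0.869, -0.002], [-0.869, -0.495, 0.0], [-0.001, 0.001, -1.0]]
contact_force: [-0.3, -0.0, -0.3]
gripper_width: 0.05
```

```bash
python3 - <<'E'
from h import *
for _ in range(1): print(robot.observe()["tool_pos"])
t=viewer.snapshot("top")[:,:,::-1];s=viewer.snapshot("side")[:,:,::-1]
print(robot.observe()["tool_pos"])
f=lambda a:cv2.resize(a,None,fx=4,fy=4,interpolation=cv2.INTER_CUBIC)
cv2.imwrite("pics/g1.png",np.hstack([f(t[170:300,270:370]),f(s[120:250,270:370])]))
E
```

```text
[0.4259 0.0832 0.0392]
[0.4279 0.0831 0.0412]
```

View pics/g1.png

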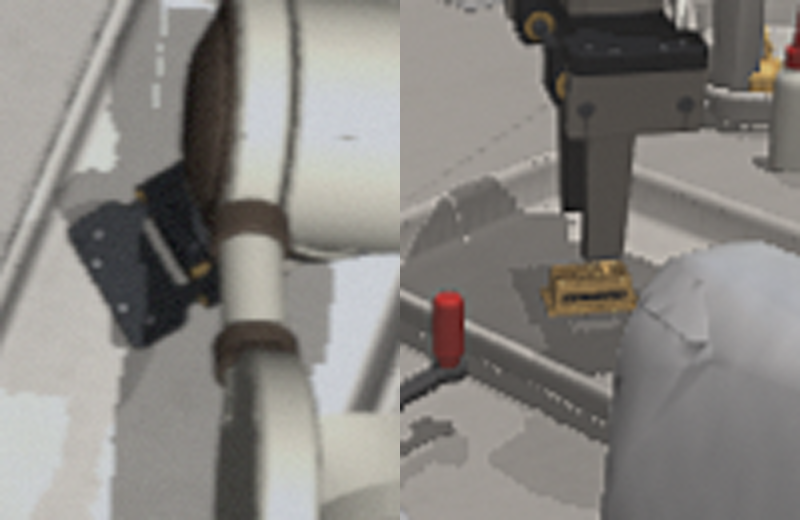

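Request:
send_rows:
  deltas:
    - [0,0,0.012,0,0,0,0.05]
    - [0,0,0.012,0,0,0,0.05]
    - [0,0,0.009,0,0,0,0.05]
    - [0,0,0,0,0,0,0.05]
    - [0,0,0,0,0,0,0.035]
    - [0,0,0,0,0,0,0.025]
    - [0,0,0,0,0,0,0.018]
    - [0,0,0,0,0,0,0.015]
    - [0,0,0,0,0,0,0.015]
    - [0,0,0,0,0,0,0.015]

```text
clock: 4.9
tool_pos: [0.4268, 0.0833, 0.007]
ee_rot: [[0.495, -0.869, 0.001], [-0.869, -0.495, -0.0], [0.0, -0.001, -1.0]]
contact_force: [1.1, 0.1, 2.8]
gripper_width: 0.0229
```

Request:
send_rows:
  deltas:
    - [0,0,-0.01,0,0,0,0.015]
    - [0,0,-0.02,0,0,0,0.015]
    - [0,0,-0.03,0,0,0,0.015]
    - [0,0,-0.03,0,0,0,0.015]
    - [0,0,-0.01,0,0,-0.0925,0.015]
    - [0,0,0,0,0,-0.0925,0.015]
    - [0,0,0,0,0,-0.0925,0.015]
    - [0,0,0,0,0,-0.0925,0.015]

```text
clock: 5.7
tool_pos: [0.4264, 0.0833, 0.1073]
ee_rot: [[0.778, -0.628, 0.001], [-0.628, -0.778, -0.0], [0.0, -0.0, -1.0]]
contact_force: [0.2, 0.4, -1.1]
gripper_width: 0.023
```

Request:
send_rows:
  deltas:
    - [-0.0105,-0.024,0,0,0,0,0.015]
    - [-0.0105,-0.024,0,0,0,0,0.015]
    - [-0.0105,-0.024,0,0,0,0,0.015]
    - [-0.0105,-0.024,0,0,0,0,0.015]
    - [-0.0105,-0.024,0,0,0,0,0.015]
    - [-0.0105,-0.024,0,0,0,0,0.015]
    - [-0.0105,-0.024,0,0,0,0,0.015]
    - [-0.0105,-0.024,0,0,0,0,0.015]
    - [-0.0105,-0.024,0,0,0,0,0.015]
    - [-0.0096,-0.025,0,0,0,0,0.015]

```text
clock: 6.7
tool_pos: [0.4977, 0.337, 0.1071]
ee_rot: [[0.776, -0.631, -0.0], [-0.631, -0.776, -0.0], [-0.0, 0.0, -1.0]]
contact_force: [0.8, -0.2, 0.1]
gripper_width: 0.0228
```

Request:
send_rows:
  deltas:
    - [0,0,0.03,0,0,0,0.015]
    - [0,0,0.01,0,0,0,0.015]
    - [0,0,0,0,0,0,0.015]
    - [0,0,0,0,0,0,0.015]

```text
clock: 7.1
tool_pos: [0.4978, 0.3355, 0.0672]
ee_rot: [[0.775, -0.632, -0.0], [-0.632, -0.775, -0.0], [-0.0, 0.0, -1.0]]
contact_force: [0.2, -0.3, 0.1]
gripper_width: 0.0232
```

```bash
python3 - <<'E'
from h import *
o=robot.observe();print(o["tool_pos"],o["ee_rot"],o["gripper_width"])
t=viewer.snapshot("top")[:,:,::-1];s=viewer.snapshot("side")[:,:,::-1]
cv2.imwrite("pics/t2.png",t);cv2.imwrite("pics/s2.png",s)
f=lambda a:cv2.resize(a,None,fx=4,fy=4,interpolation=cv2.INTER_CUBIC)
cv2.imwrite("pics/g2.png",np.hstack([f(t[140:260,165:265]),f(s[170:290,180:280])]))
E
```

```text
[0.4978 0.3355 0.0672] [[ 0.7753 -0.6315 -0.0001]
 [-0.6315 -0.7753 -0.0001]
 [-0.      0.0001 -1.    ]] 0.023241997820433853
```

View pics/g2.png

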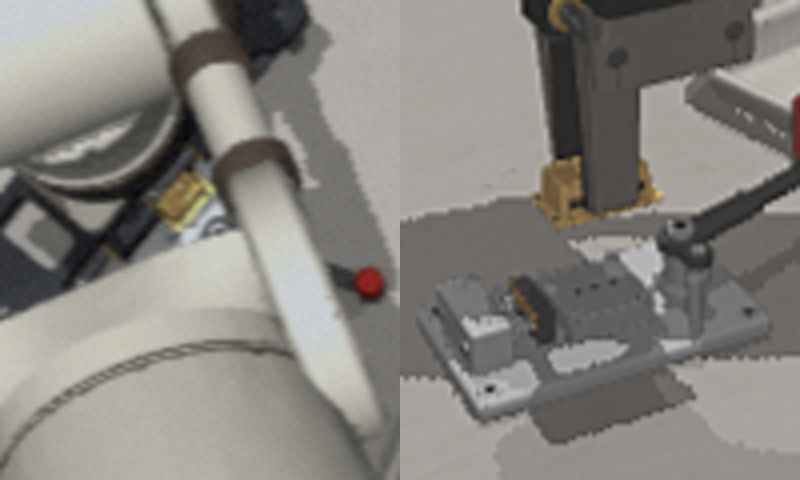

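```bash
python3 - <<'E'
from h import *
p=(.4978,.3360,.062,.8876)
out=[]
for c,x0,y0,f in(("top","165","140","t2"),("side","180","170","s2")):
    x0=int(x0);y0=int(y0);S=8 if c=="side" else 8
    im=cv2.imread(f"pics/{f}.png")
    if c=="top": x0,y0,w,h=190,170,45,45
    else: x0,y0,w,h=205,200,50,45
    crop=cv2.resize(im[y0:y0+h,x0:x0+w],None,fx=S,fy=S,interpolation=cv2.INTER_CUBIC)
    uv=((proj(c,boxpts(*p))-[x0,y0]+.5)*S).astype(int)
    for k in(0,8):
        for i in range(8):
            for j in(1,2,4):
                if not i&j: cv2.line(crop,tuple(map(int,uv[k+i])),tuple(map(int,uv[k+(i|j)])),(255,0,0) if k else (0,0,255),1)
    out.append(crop)
cv2.imwrite("pics/ov2.png",np.hstack(out))
E
```

```text
(no output)
```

View pics/ov2.png

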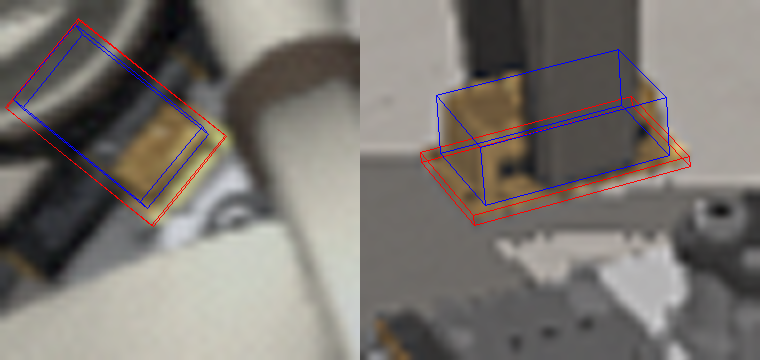

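Request:
send_rows:
  deltas:
    - [0,0,0.015,0,0,0,0.015]
    - [0,0,0.012,0,0,0,0.015]
    - [0,0,0.006,0,0,0,0.015]
    - [0,0,0.003,0,0,0,0.015]
    - [0,0,0.002,0,0,0,0.015]
    - [0,0,0.001,0,0,0,0.015]
    - [0,0,0,0,0,0,0.015]

```text
clock: 7.9
tool_pos: [0.4979, 0.336, 0.0278]
ee_rot: [[0.776, -0.631, 0.0], [-0.631, -0.776, 0.0], [0.0, -0.0, -1.0]]
contact_force: [0.5, -0.2, -0.9]
gripper_width: 0.0229
```

```bash
python3 - <<'E'
from h import *
o=robot.observe();print(o["tool_pos"],o["contact_force"],o["wrist_torque"],o["gripper_width"])
t=viewer.snapshot("top")[:,:,::-1];s=viewer.snapshot("side")[:,:,::-1]
f=lambda a:cv2.resize(a,None,fx=6,fy=6,interpolation=cv2.INTER_CUBIC)
cv2.imwrite("pics/g3.png",np.hstack([f(t[160:240,185:250]),f(s[205:285,185:250])]))
E
```

```text
[0.4979 0.336  0.0278] [ 0.5228 -0.1705 -0.8564] [-0.0178 -0.044   0.002 ] 0.022904961397056636
```

View pics/g3.png

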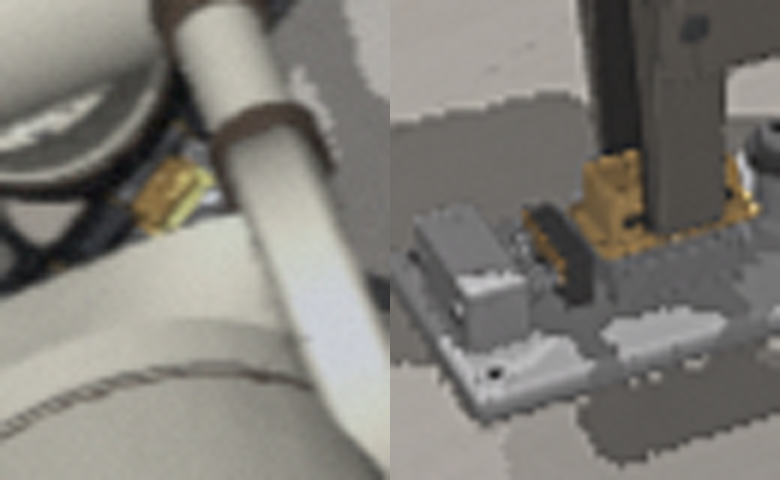

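Request:
send_rows:
  deltas:
    - [0,0,0.001,0,0,0,0.015]
    - [0,0,0,0,0,0,0.015]

```text
clock: 8.2
tool_pos: [0.4982, 0.3361, 0.0274]
ee_rot: [[0.776, -0.631, 0.001], [-0.631, -0.776, 0.0], [0.0, -0.001, -1.0]]
contact_force: [-1.0, -0.1, 4.0]
gripper_width: 0.023
```

Request:
send_rows:
  deltas:
    - [0,0,0,0,0,0,0.028]
    - [0,0,0,0,0,0,0.036]
    - [0,0,0,0,0,0,0.04]
    - [0,0,-0.01,0,0,0,0.04]
    - [0,0,-0.03,0,0,0,0.04]
    - [0,0,-0.04,0,0,0,0.04]
    - [0,0,-0.04,0,0,0,0.04]
    - [0,0,0,0,0,0,0.04]

```text
clock: 9.0
tool_pos: [0.502, 0.3378, 0.1546]
ee_rot: [[0.776, -0.631, 0.012], [-0.631, -0.776, 0.005], [0.006, -0.012, -1.0]]
contact_force: [0.7, 0.1, 0.6]
gripper_width: 0.0401
```

```bash
python3 - <<'E'
from h import *
o=robot.observe();print(o["tool_pos"],o["contact_force"],o["gripper_width"])
t=viewer.snapshot("top")[:,:,::-1];s=viewer.snapshot("side")[:,:,::-1]
f=lambda a:cv2.resize(a,None,fx=6,fy=6,interpolation=cv2.INTER_CUBIC)
cv2.imwrite("pics/g4.png",np.hstack([f(t[160:240,200:265]),f(s[205:285,185:250])]))
E
```

```text
[0.502  0.3378 0.1546] [0.6558 0.0692 0.5966] 0.040138230707122594
```

View pics/g4.png

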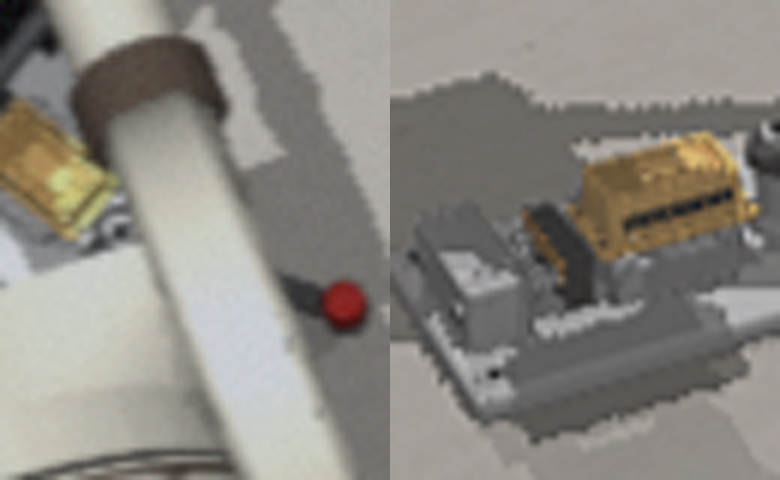

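Request:
send_rows:
  deltas:
    - [0,0,0,0,0,0,0.03]
    - [0,0,0,0,0,0,0.03]

```text
clock: 9.3
tool_pos: [0.4965, 0.3354, 0.1447]
ee_rot: [[0.776, -0.631, -0.003], [-0.631, -0.776, -0.001], [-0.002, 0.003, -1.0]]
contact_force: [0.4, -0.7, -0.2]
gripper_width: 0.0303
```

Request:
send_rows:
  deltas:
    - [0,0,0,0,0,-0.11,0.03]
    - [0,0,0,0,0,-0.11,0.03]
    - [0,0,0,0,0,-0.109,0.03]
    - [-0.002,0.02,0,0,0,0,0.03]
    - [-0.002,0.02,0,0,0,0,0.03]
    - [-0.002,0.02,0,0,0,0,0.03]
    - [-0.002,0.02,0,0,0,0,0.03]
    - [-0.002,0.02,0,0,0,0,0.03]
    - [-0.0021,0.0173,0.03,0,0,0,0.03]
    - [0,0,0.03,0,0,0,0.03]

```text
clock: 10.3
tool_pos: [0.4449, 0.2288, 0.0855]
ee_rot: [[0.938, -0.348, -0.0], [-0.348, -0.938, -0.0], [-0.0, 0.0, -1.0]]
contact_force: [0.9, 0.1, -0.8]
gripper_width: 0.0302
```

Request:
send_rows:
  deltas:
    - [0,0,0,0,0,0,0.03]
    - [0,0,0,0,0,0,0.03]

```text
clock: 10.5
tool_pos: [0.4451, 0.23, 0.0861]
ee_rot: [[0.938, -0.347, -0.002], [-0.347, -0.938, -0.0], [-0.002, 0.001, -1.0]]
contact_force: [0.4, 0.9, 0.7]
gripper_width: 0.0301
```

```bash
python3 - <<'E'
from h import *
o=robot.observe();print(o["tool_pos"],o["ee_rot"],o["joint_pos"])
t=viewer.snapshot("top")[:,:,::-1];s=viewer.snapshot("side")[:,:,::-1]
f=lambda a:cv2.resize(a,None,fx=5,fy=5,interpolation=cv2.INTER_CUBIC)
cv2.imwrite("pics/g5.png",np.hstack([f(t[150:250,200:275]),f(s[165:265,225:300])]))
E
```

```text
[0.4451 0.23   0.0861] [[ 0.938  -0.3466 -0.0023]
 [-0.3466 -0.938  -0.0005]
 [-0.002   0.0012 -1.    ]] [0.2353 0.1122 1.9184 0.0001 1.1133 0.5892]
```

View pics/g5.png

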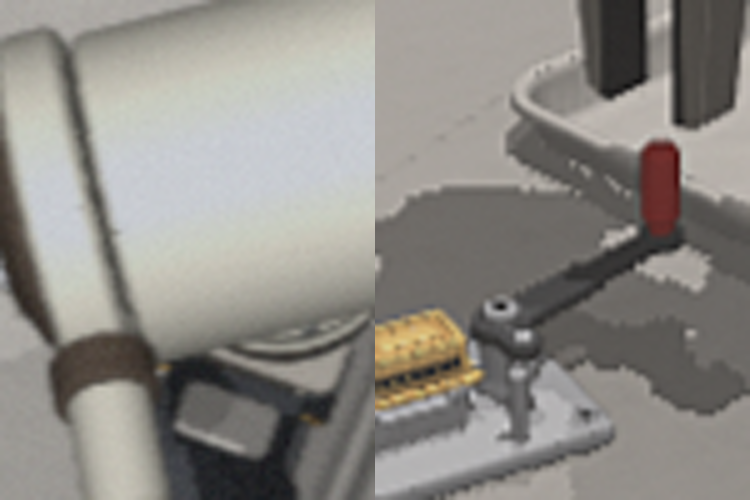

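Request:
send_rows:
  deltas:
    - [0,0,0.015,0,0,0,0.03]
    - [0,0,0.015,0,0,0,0.03]
    - [0,0,0.012,0,0,0,0.03]
    - [0,0,0,0,0,0,0.027]
    - [0,0,0,0,0,0,0.024]

```text
clock: 11.1
tool_pos: [0.4463, 0.2303, 0.0453]
ee_rot: [[0.938, -0.346, 0.001], [-0.346, -0.938, 0.0], [0.001, -0.001, -1.0]]
contact_force: [0.6, 0.6, 0.6]
gripper_width: 0.0242
```

Request:
send_rows:
  deltas:
    - [-0.0041,-0.0001,0,0,0,0.05,0.024]
    - [-0.0082,-0.0004,0,0,0,0.1,0.024]
    - [-0.0082,-0.0004,0,0,0,0.1,0.024]
    - [-0.0082,-0.0004,0,0,0,0.1,0.024]
    - [-0.0082,-0.0004,0,0,0,0.1,0.024]
    - [-0.0082,-0.0004,0,0,0,0.1,0.024]

```text
clock: 11.7
tool_pos: [0.4103, 0.2568, 0.0459]
ee_rot: [[0.615, -0.788, 0.002], [-0.788, -0.615, 0.001], [0.001, -0.002, -1.0]]
contact_force: [0.2, 0.4, -0.3]
gripper_width: 0.024
```

```bash
python3 - <<'E'
from h import *
o=robot.observe();print(o["tool_pos"],o["contact_force"],o["joint_pos"])
d=o["tool_pos"][:2]-[.474,.307];print(np.hypot(*d),np.arctan2(d[1],d[0])+2*np.pi-.8876-np.pi/2, np.arctan2(o["ee_rot"][1,0],o["ee_rot"][0,0]))
t=viewer.snapshot("top")[:,:,::-1];s=viewer.snapshot("side")[:,:,::-1]
f=lambda a:cv2.resize(a,None,fx=5,fy=5,interpolation=cv2.INTER_CUBIC)
cv2.imwrite("pics/g6.png",np.hstack([f(t[150:250,200:275]),f(s[165:265,205:290])]))
E
```

```text
[0.4103 0.2568 0.0459] [ 0.1603  0.3879 -0.3138] [ 0.3089  0.1326  1.9891 -0.0001  1.0177  1.2171]
0.08109954755259136 1.3509146151137852 -0.9081308739813442
```

View pics/g6.png

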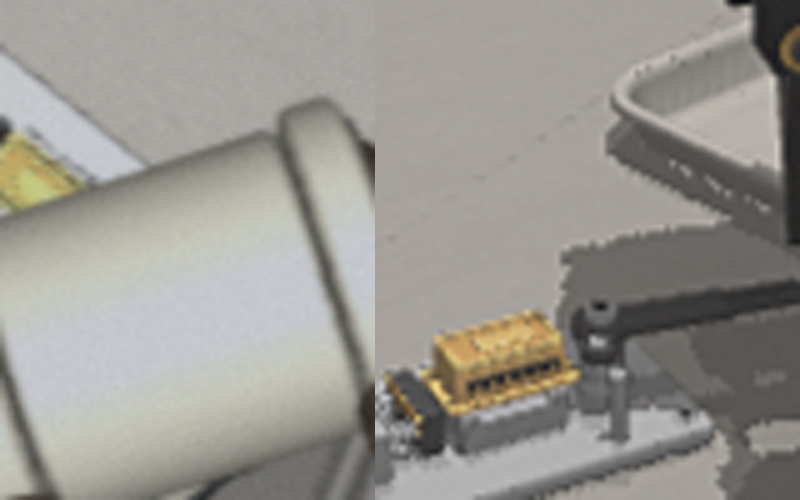

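Request:
send_rows:
  deltas:
    - [-0.0082,-0.0004,0,0,0,0.1,0.024]
    - [-0.0082,-0.0004,0,0,0,0.1,0.024]
    - [-0.0082,-0.0004,0,0,0,0.1,0.024]
    - [-0.0082,-0.0004,0,0,0,0.1,0.024]
    - [-0.0082,-0.0004,0,0,0,0.1,0.024]
    - [-0.0082,-0.0004,0,0,0,0.1,0.024]
    - [-0.0082,-0.0004,0,0,0,0.1,0.024]

```text
clock: 12.5
tool_pos: [0.3925, 0.3097, 0.0453]
ee_rot: [[-0.034, -0.999, 0.0], [-0.999, 0.034, -0.0], [0.0, -0.0, -1.0]]
contact_force: [-0.0, -1.8, 0.8]
gripper_width: 0.0239
```

```bash
python3 - <<'E'
from h import *
o=robot.observe();print(o["tool_pos"],o["contact_force"],o["joint_pos"])
d=o["tool_pos"][:2]-[.474,.307];print(np.hypot(*d),np.arctan2(d[1],d[0])%(2*np.pi)-.8876-np.pi/2, np.arctan2(o["ee_rot"][1,0],o["ee_rot"][0,0]))
s=viewer.snapshot("side")[:,:,::-1]
f=lambda a:cv2.resize(a,None,fx=5,fy=5,interpolation=cv2.INTER_CUBIC)
cv2.imwrite("pics/g7.png",f(s[175:285,185:305]))
E
```

```text
[0.3925 0.3097 0.0453] [-0.0292 -1.8463  0.7853] [ 0.4263  0.1739  1.9435 -0.0007  1.024   2.032 ]
0.08157309494641662 0.6497063728592867 -1.6052778365215805
```

View pics/g7.png

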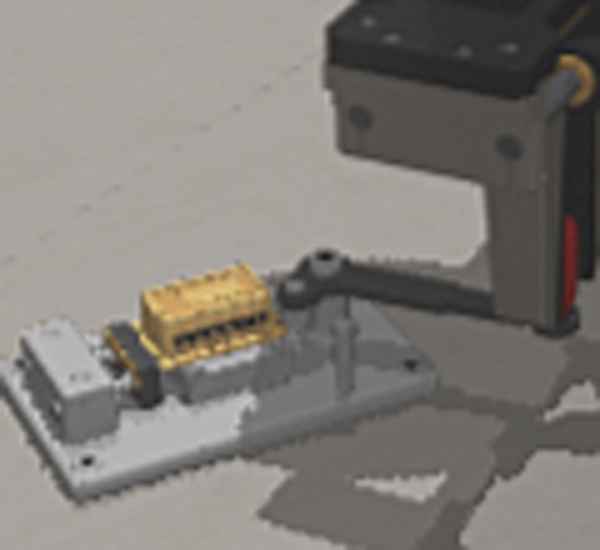

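Working: the roller is pushing the package against the jaw (lever about 0.7). I'll continue to the stop.

Request:
send_rows:
  deltas:
    - [-0.0082,-0.0004,0,0,0,0.1,0.024]
    - [-0.0082,-0.0004,0,0,0,0.1,0.024]
    - [-0.0082,-0.0004,0,0,0,0.1,0.024]
    - [-0.0082,-0.0004,0,0,0,0.1,0.024]
    - [-0.0082,-0.0004,0,0,0,0.1,0.024]
    - [-0.0082,-0.0004,0,0,0,0.1,0.024]
    - [-0.003,0,0,0,0,0.04,0.024]
    - [0,0,0,0,0,0,0.024]
    - [0,0,0,0,0,0,0.024]

```text
clock: 13.45
tool_pos: [0.41, 0.3579, 0.0449]
ee_rot: [[-0.621, -0.784, 0.001], [-0.784, 0.621, 0.0], [-0.001, -0.0, -1.0]]
contact_force: [0.1, 0.3, -0.7]
gripper_width: 0.0237
```

```bash
python3 - <<'E'
from h import *
o=robot.observe();print(o["tool_pos"],o["contact_force"],o["joint_pos"])
d=o["tool_pos"][:2]-[.474,.307];print(np.hypot(*d),np.arctan2(d[1],d[0])%(2*np.pi)-.8876-np.pi/2, np.arctan2(o["ee_rot"][1,0],o["ee_rot"][0,0]))
s=viewer.snapshot("side")[:,:,::-1]
f=lambda a:cv2.resize(a,None,fx=5,fy=5,interpolation=cv2.INTER_CUBIC)
cv2.imwrite("pics/g8.png",f(s[175:285,185:305]))
E
```

```text
[0.41   0.3579 0.0449] [ 0.1012  0.313  -0.6995] [ 0.4956  0.2778  1.8189 -0.0001  1.0442  2.7367]
0.08178776847693081 0.010698298539902673 -2.2410572954595334
```

View pics/g8.png

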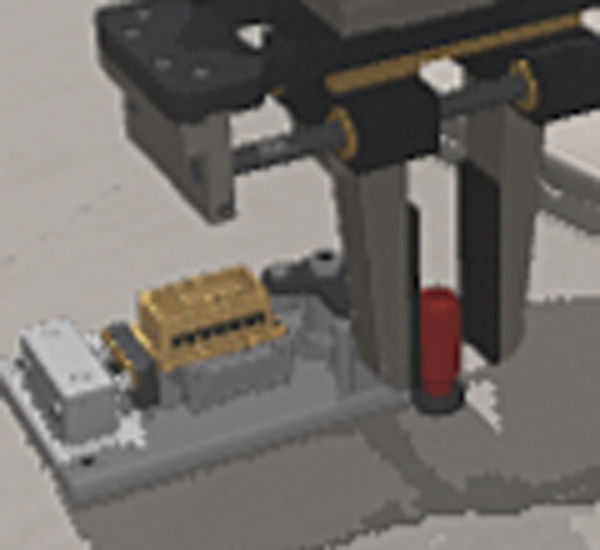

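Request:
send_rows:
  deltas:
    - [0,0,-0.01,0,0,0,0.024]
    - [0,0,-0.03,0,0,0,0.024]
    - [0,0,-0.04,0,0,0,0.024]
    - [0,0,-0.04,0,0,0,0.024]
    - [0.02,0,-0.02,0,0,0,0.024]
    - [0.03,0,0,0,0,0,0.024]
    - [0.04,-0.02,0,0,0,0,0.024]
    - [0.04,-0.03,0,0,0,0,0.024]
    - [0.04,-0.03,0,0,0,0,0.024]
    - [0.04,-0.03,0,0,0,0,0.024]

```text
clock: 14.5
tool_pos: [0.3642, 0.1238, 0.1854]
ee_rot: [[-0.622, -0.783, 0.002], [-0.783, 0.622, -0.0], [-0.001, -0.002, -1.0]]
contact_force: [0.3, -0.2, -0.4]
gripper_width: 0.0242
```

Request:
send_rows:
  deltas:
    - [0.03,-0.02,0,0,0,0,0.024]
    - [0.02,0,0,0,0,0,0.024]
    - [0,0,0,0,0,0,0.024]
    - [0,0,0,0,0,0,0.024]

```text
clock: 14.9
tool_pos: [0.3495, 0.0739, 0.1852]
ee_rot: [[-0.624, -0.782, 0.002], [-0.782, 0.624, 0.0], [-0.001, -0.001, -1.0]]
contact_force: [0.1, 0.8, -0.2]
gripper_width: 0.0236
```

```bash
python3 - <<'E'
from h import *
o=robot.observe();print(o["tool_pos"],o["contact_force"])
t=viewer.snapshot("top")[:,:,::-1];s=viewer.snapshot("side")[:,:,::-1]
f=lambda a:cv2.resize(a,None,fx=4,fy=4,interpolation=cv2.INTER_CUBIC)
cv2.imwrite("pics/g9.png",np.hstack([f(t[140:260,170:270]),f(s[170:290,175:275])]))
cv2.imwrite("pics/t9.png",t)
for r in finder.outline_of("top","lever_knob")[:2]:
    p=back("top",r["position"][::-1],.065)[0];d=p[:2]-[.474,.307]
    print(r["conf"],r["position"],np.hypot(*d),np.arctan2(d[1],d[0])%(2*np.pi)-.8876-np.pi/2)
cv2.imwrite("pics/rt9.png",rect("top",t,.022,.4982,.3364,yaw=.8876,half=.09,s=.0003))
E
```

```text
[0.3495 0.0739 0.1852] [ 0.1111  0.8365 -0.1984]
0.74 [208.1, 210.7] 0.028039413114293674 0.12348632180961117
```

View pics/g9.png

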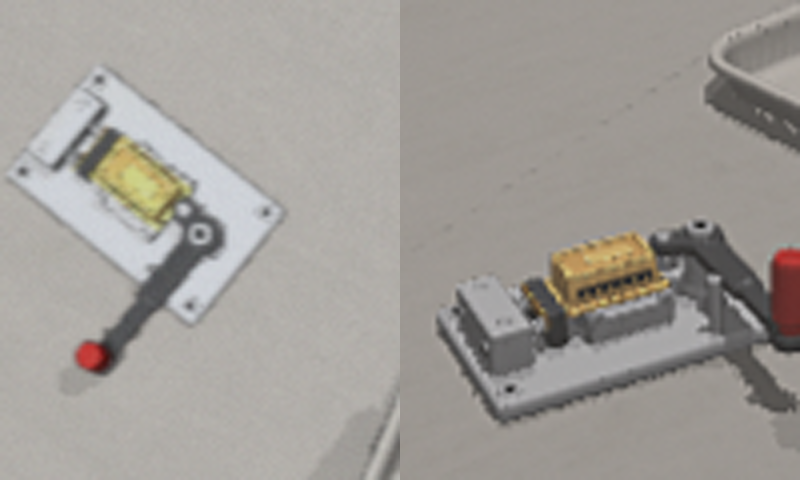

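View pics/rt9.png

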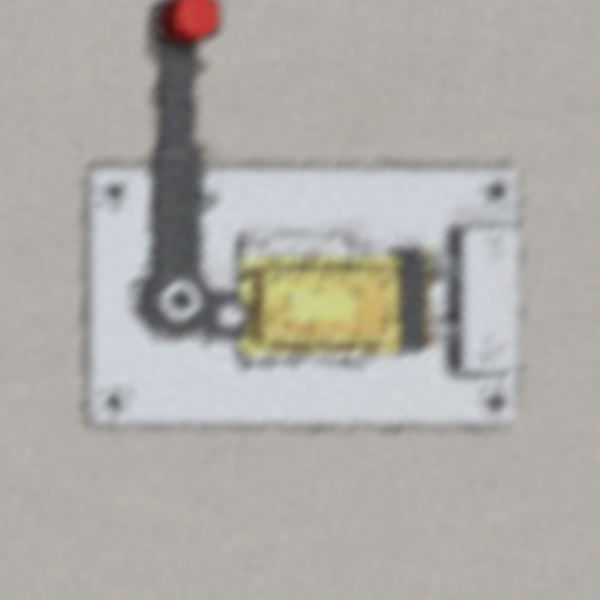

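```bash
python3 - <<'E'
from h import *
p=back("top",(170+92.5/4-.5,140+355.5/4-.5),.07)[0];d=p[:2]-[.474,.307]
print(np.hypot(*d),np.arctan2(d[1],d[0])%(2*np.pi)-.8876-np.pi/2)
print(robot.observe()["contact_force"]); print(robot.job_done())
E
```

```text
0.08121192727844204 0.022421893090811995
[-0.0775  0.0198 -0.9938]
the job is handed in; nothing more can be done
None
```

The gold package is clamped flat in the nest, and I handed the job in at about 15 s with the robot clear of everything.

**What I did:** I picked the package out of the tray, lowered it into the nest until it touched down (about 4 N), and released it. I then guided the red knob round its arc with the fingers loosely either side of it, lifted off and moved away.

**Last checks, after letting go:**
- **Lever:** its angle measured from the top picture is about 0.02 rad, with the knob 81 mm from the pivot. That is past centre and at its stop, within measuring error.
- **Package:** both pictures show it flat between the roller and the jaw, with the jaw against its end. I did not measure how far the jaw moved.
- **Robot:** force on the tool was about zero (1 N or less, which is noise).

**One disagreement:** the network's last "lever_knob" position was amid the whole lever, 28 mm from the pivot, not at the knob. I read the knob's position straight from the picture instead.

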